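Sweep tested rubber specimens through the tray gate into the catch bin

TASK

The compression tests on the three black rubber discs are finished: with your fingertips, push them one at a time along the white sorting tray and through the narrow gate, so that each drops through the slot into the blue bin below before the next one follows. Slide them flat along the tray, without picking up or squeezing any disc. Leave the untested red disc where it lies on the tray, and do not disturb the jar and the steel grip jaw on the desk.

Things in the scene. Friction and masses are not known exactly. Their poses are not given: they have to be found in the camera images.
- tray: White sheet-steel sorting tray on legs, fixed. Origin on the desk, z up; tray floor 75 mm above it. x axis: from the gate line (x -70 mm) to the back wall (x +140). Side walls at y +-150. Walls 14 mm high above the floor, 3 mm thick. Two straight aluminium guide wings funnel from (x +75, y +-148) to the gate's posts (x -70, y +-20). Past the gate the floor is open (slot).
- gate (a point): Middle of the gate line at tray floor level: 40 mm clear between the wings' ends, and the near edge of the slot. A disc whose centre is pushed past this line (towards tray -x) tips over the edge and drops into the bin.
- slot (a point): Centre of the drop slot at tray floor level: 46 mm long along tray x (it begins at the gate line, 23 mm away) and 40 mm wide, with 14 mm high cheeks and end wall. Below it, fixed, stands a blue open bin on the desk, 108 mm square outside, 4 mm walls, 66 mm high, centred under this point.
- black1_center (a point): Black rubber disc (tested specimen), 29 mm in diameter and 12.5 mm thick, about 13 g, lying flat on the tray floor at the start. The point is the centre of the disc, 6.25 mm above the floor it lies on.
- black2_center (a point): Black rubber disc (tested specimen), 29 mm in diameter and 12.5 mm thick, about 13 g, lying flat on the tray floor at the start. The point is the centre of the disc, 6.25 mm above the floor it lies on.
- black3_center (a point): Black rubber disc (tested specimen), 29 mm in diameter and 12.5 mm thick, about 13 g, lying flat on the tray floor at the start. The point is the centre of the disc, 6.25 mm above the floor it lies on.
- red_center (a point): Red disc (untested specimen, to be left alone), 29 mm in diameter and 12.5 mm thick, about 13 g, lying flat on the tray floor at the start. The point is the centre of the disc, 6.25 mm above the floor it lies on. It lies towards the left or the right side of the tray, 84 to 92 mm or so off its middle line.
- jar: Brown glass jar with a white cap, 54 mm in diameter, 75 mm high, 0.16 kg, standing loose on the desk beside the tray. Origin at the centre of its underside. To be left alone.
- jaw: Serrated steel jaw insert of a tensile grip, 50 x 32 x 19 mm, 0.22 kg, lying loose on the desk beside the tray. Origin at the centre of its underside. To be left alone.
Things that resemble listed ones, but are neither listed nor needed, are in the scene too. Leave any green or yellow look-alike of the part that bears black1_center alone. What is shaped like the part that bears black3_center but orange is not meant.

How it is judged:
By the outcome, as a careful person would: the job done as asked, in the order asked, and still so for the second after the job is handed in, with the robot touching nothing.
It also fails if it takes over 64 s, if anything falls off the work surface, if the arm or the gripper's body presses on something with over 40 N, if the wrist force passes 120 N, or if a joint passes its speed limit or range.

ROBOT

A 6-joint arm with a two-finger parallel gripper is mounted at the origin on the work surface. World frame = base frame: x ahead of the robot, y to its left, z up, the work surface at z = 0. Lengths are in m, angles in rad, forces in N, time in s.
With the tool pointing down it reaches from about 0.35 to 0.775 m from the base axis. Payload 5.5 kg.
Tool frame: the origin (TCP) lies midway between the tips of the shut fingers; the grasp point (between the pads) lies 19 mm behind it; z points along the fingers, y is the line along which they close (so a half turn about z gives the same grasp; the last joint's range is limited). The gripper opens to 85 mm and grips with 20 to 120 N. Pads are 22 mm wide; open, the fingers measure 114 mm over their backs; the gripper's body (76 mm by 85 mm) begins 54 mm behind the grasp point. The pads swing forward as they close: fully open they stand 13 mm farther back than shut.
Start: joints at [-1.465, 0.313, 0.046, 1.304, 0, 1.431], TCP at [0.14, -0.558, 0.231] pointing down, gripper open.
Joint ranges: [-2.76, 2.76], [-0.86, 1.69], [-1.03, 1.26], [-2.2, 2.34], [-1.47, 1.5], [-3.14, 3.14]. Speed limits (rad/s): [2.57, 2.57, 3.14, 3.14, 3.14, 3.14].

INTERFACE

Orientations are given as a unit quaternion [w, x, y, z].
In Python, from workcell import telemetry, imaging, env gives the robot as it stands. The module is installed in compiled form; this text tells all that it offers.
- The arm moves only by the tool step_arm, never from a script. Its argument "moves" is a list of rows, each a list of 3 entries, a list of its own where there are three numbers: the shift along the tool's x, y, z in mm, then the turn, a rotation vector about the tool's x, y, z in rad, then the finger opening in mm, from 0 to 85.4. A call has 1 to 8 rows; each row is the pose to reach, as a shift and turn from the pose commanded when the call began, along the tool's axes at that moment; what a row does not reach only later rows make up. A row lasts 1/12 s, in which the tool goes at most 41.7 mm and 7.16 degrees, less where a joint would pass 70% of its speed; a pose out of reach is approached as far as the arm can. A call with a gripper value outside its range is refused whole. The fingers move at their own pace and stop on an object; "grip_force" is the grip in N (left out, the last holds). Time passes only in rows, so rows that repeat a pose let the fingers close. It gives the time, the measured TCP pose, the force, the opening and the grip force at its end, in the units of the state.
- telemetry.get_state(): the state, without advancing time (a new reading comes with each control period).
- imaging.read_camera(name): name is "scene" or "top"; returns the picture (400x640x3 uint8, red, green, blue); there is no depth.
- imaging.camera_params(name): a dict with "camera_matrix" (3x3 intrinsics, pixels), "D" ([k1, k2, p1, p2, k3] as OpenCV has them; the pictures are not rectified), "pose" (4x4, takes a point from camera to world coordinates). Camera axes: x right, y up, looking along -z (the intrinsics and any distortion apply to the point x, -y, -z); pixel columns grow to the right and rows downward; lengths in m; the calibration is good to about 2 mm. A picture is of the moment at which its call begins. camera_params takes no time and is no camera call.
- env.hand_in(): hands the job in; it is judged then, once.
The state is a dict: "clock": time; "joint_pos": joint angles; "qvel": joint speeds; "tau": joint torques, N m; "tcp_pos": TCP position; "orientation": TCP orientation; "wrist_force": force on the tool from outside, world axes, zero at the start; "ft_torque": the same for the moment, N m; "finger_gap": finger opening in m; "grip_force": force on a finger pad.
Only numpy, scipy, OpenCV 4.12 (cv2) and the standard library are available. Lean on these libraries where they do the work, as an engineer would, in place of code of your own. Each camera call takes 0.05 s, during which the arm holds its last target. There are 200 camera calls.

## Working session

There is one attempt and no reset: what is moved stays moved. The work goes in short steps, Python scripts to look and compute and a tool call to move; the robot and the scene stay as the last step left them, time stands still between calls to the robot, and variables do not carry over. Pictures are saved under pics/ and viewed, at most 10 in all, crops included, and the job is handed in when it is done.

Besides the shell and the picture viewer there is one more tool, called after "Request:" as a command line: name --argument value ..., lists and objects as JSON in quotes. step_arm: Moves the arm, as the interface text tells. Its arguments: {"type":"object","properties":{"moves":{"type":"array"},"grip_force":{"type":"number"}},"required":["moves"]}

```bash
mkdir -p pics
python3 - <<'E'
from workcell import telemetry, imaging
import cv2
for n in("scene","top"):
    im=imaging.read_camera(n); cv2.imwrite(f"pics/{n}0.png",im[:,:,::-1]); p=imaging.camera_params(n); print(n,p)
print(telemetry.get_state())
E
```

```text
scene {'camera_matrix': array([[403.43882697,   0.        , 317.31907961],
       [  0.        , 403.43882697, 199.94051691],
       [  0.        ,   0.        ,   1.        ]]), 'D': array([-0.00409576,  0.        ,  0.        ,  0.        ,  0.        ]), 'pose': array([[ 0.85819686, -0.35701131,  0.36883747,  0.99844535],
       [ 0.51323997,  0.6095203 , -0.60421001, -0.56537407],
       [-0.00910411,  0.70783326,  0.70632088,  0.77967569],
       [ 0.        ,  0.        ,  0.        ,  1.        ]])}
top {'camera_matrix': array([[436.75144706,   0.        , 335.55364186],
       [  0.        , 436.75144706, 194.05175812],
       [  0.        ,   0.        ,   1.        ]]), 'D': array([0.04109498, 0.        , 0.        , 0.        , 0.        ]), 'pose': array([[-0.02682208,  0.99306361, -0.11447816,  0.51629901],
       [-0.99954638, -0.02821228, -0.01054068, -0.00557443],
       [-0.01369726,  0.1141435 ,  0.99336984,  0.97316627],
       [ 0.        ,  0.        ,  0.        ,  1.        ]])}
{'clock': 0.1, 'joint_pos': array([-1.46459941e+00,  3.13918654e-01,  4.51089150e-02,  1.30361667e+00,
       -1.20132512e-05,  1.43122431e+00]), 'qvel': array([-0.00087972, -0.00075626,  0.00190529,  0.00218321, -0.0001456 ,
        0.00031955]), 'tau': array([ 1.84470497e-03, -4.81722593e+01,  2.99245584e+01,  1.27307742e-02,
       -8.20181708e-05, -3.14352043e-06]), 'tcp_pos': array([ 0.13985284, -0.55726419,  0.23050851]), 'orientation': array([-8.15029808e-04,  9.92458870e-01,  1.22575395e-01,  7.59465183e-06]), 'wrist_force': array([ 0.44185623,  0.03654883, -0.65904639]), 'ft_torque': array([-0.03750591, -0.00040774,  0.00236111]), 'grip_force': 0.0, 'finger_gap': 0.0854012134928379}
```

View pics/top0.png

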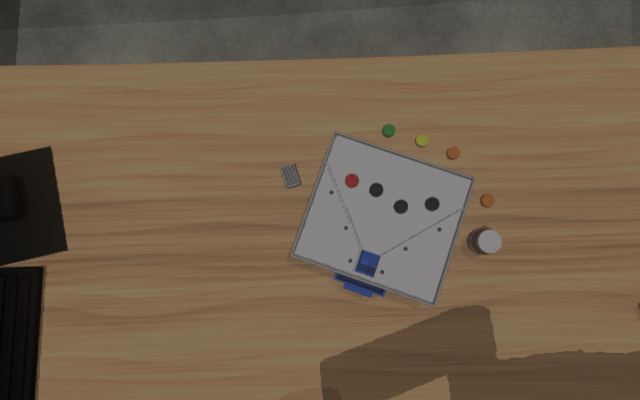

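View pics/scene0.png

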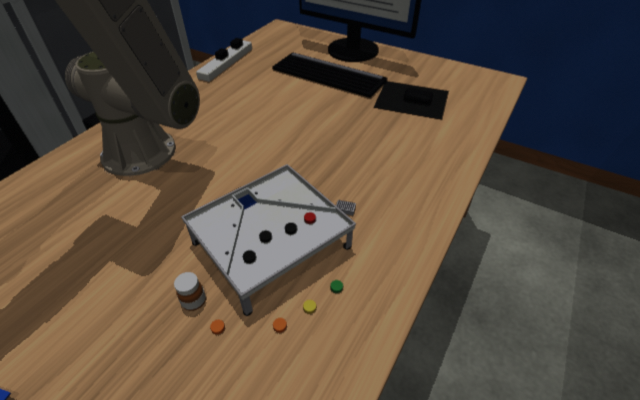

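The top view shows the red disc at (352,181), black discs at (376,190), (401,207) and (432,204), the slot at (368,264), the jar at (487,241) and the jaw at (291,176). The green, yellow and orange look-alikes lie on the desk at (389,130), (422,140), (453,153) and (487,200), off the tray. The three black discs on the tray are the ones meant. I'll confirm that in an enlarged crop.

```bash
cat > h.py <<'E'
import numpy as np, cv2
from workcell import imaging, telemetry
def px2w(name,uv,z):
    p=imaging.camera_params(name); T=p["pose"]
    n=cv2.undistortPoints(np.array(uv,float).reshape(-1,1,2),p["camera_matrix"],p["D"]).reshape(-1,2)
    d=np.c_[n[:,0],-n[:,1],-np.ones(len(n))]@T[:3,:3].T
    return T[:3,3]+d*((z-T[2,3])/d[:,2])[:,None]
def w2px(name,P):
    p=imaging.camera_params(name); T=p["pose"]
    c=(np.atleast_2d(P)-T[:3,3])@T[:3,:3]*[1,-1,-1]
    return cv2.projectPoints(c,np.zeros(3),np.zeros(3),p["camera_matrix"],p["D"])[0].reshape(-1,2)
E
python3 - <<'E'
import cv2
im=cv2.imread("pics/top0.png")[122:312,285:500]
cv2.imwrite("pics/c0.png",cv2.resize(im,None,fx=3.1,fy=3.1,interpolation=cv2.INTER_CUBIC))
E
```

```text
(no output)
```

View pics/c0.png

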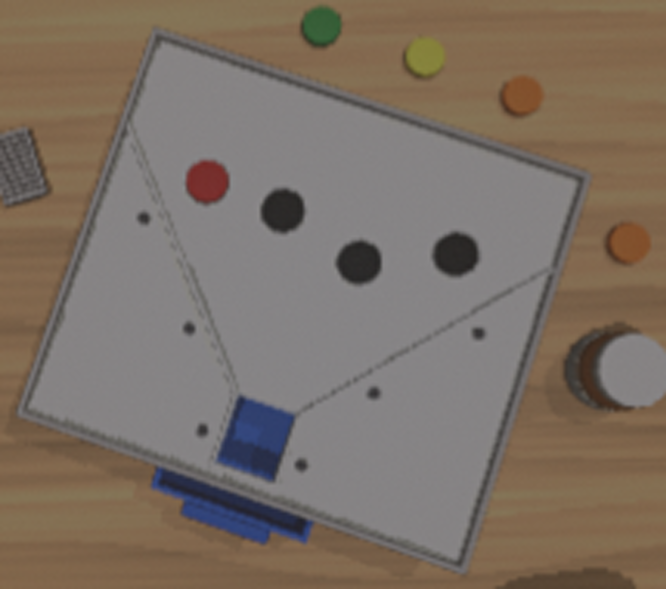

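The crop confirms it: the three black discs are on the tray at crop positions (283,210), (359,262) and (456,254), and red is at (207,181). The slot corners are (240,397), (297,413), (274,480) and (218,460), and the outer corners of the wall tops are (155,30), (588,175), (465,570) and (20,412).

```bash
cat > tray.py <<'E'
from h import *
o=np.array([285,122])
c=lambda L:(np.array(L)+.5)/3.1+o-.5
cor=px2w("top",c([(155,30),(588,175),(465,570),(20,412)]),.089)[:,:2]
slot=px2w("top",c([(240,397),(297,413),(274,480),(218,460)]),.075)[:,:2]
E
python3 - <<'E'
from tray import *
print(cor.round(4)); 
for i in range(4): 
    d=cor[(i+1)%4]-cor[i]; print(np.linalg.norm(d).round(4),np.degrees(np.arctan2(d[1],d[0])).round(2))
print(slot.round(4))
im=cv2.imread("pics/top0.png").astype(int)
roi=np.zeros(im.shape[:2],bool); roi[165:230,335:450]=1
b,g,r=im[...,0],im[...,1],im[...,2]
for nm,m in(("blk",(r<75)&roi),("red",(r>g+40)&roi)):
    n,_,st,ce=cv2.connectedComponentsWithStats(m.astype(np.uint8))
    for s,q in zip(st[1:],ce[1:]):
        if s[4]>30: print(nm,s[4],q.round(1),px2w("top",q,.085).round(4))
E
```

```text
[[ 0.7489  0.0021]
 [ 0.6427 -0.2786]
 [ 0.3923 -0.1849]
 [ 0.4986  0.0962]]
0.3001 -110.71
0.2674 159.5
0.3006 69.29
0.2674 -20.6
[[ 0.5042 -0.047 ]
 [ 0.4928 -0.084 ]
 [ 0.45   -0.0673]
 [ 0.4638 -0.0312]]
blk 147 [375.8 189.4] [[ 0.6258 -0.0788  0.085 ]]
blk 150 [431.6 203.6] [[ 0.5935 -0.1908  0.085 ]]
blk 147 [400.5 206.2] [[ 0.5901 -0.1277  0.085 ]]
red 137 [351.3 179.9] [[ 0.6469 -0.0292  0.085 ]]
```

```bash
cat > plan.py <<'E'
from h import *
from scipy.spatial.transform import Rotation as R
G=np.array([.499,-.065]); A=np.radians(-20.6)
ex=np.array([np.cos(A),np.sin(A)]); ey=np.array([-ex[1],ex[0]])
def t2w(x,y): return G+ex*x/1000+ey*y/1000      # x from gate line, mm
def w2t(p): d=np.asarray(p)[...,:2]-G; return np.stack([d@ex,d@ey],-1)*1000
def goal(x,y,z,phi,ref=None):
    """phi: push heading in tray frame, deg (0 = towards -x, + turns to +y). z m. prints shift, turn from measured pose"""
    s=telemetry.get_state()
    q=s["orientation"]; r0=R.from_quat(q[[1,2,3,0]]); p0=s["tcp_pos"]
    h=A+np.pi-np.radians(phi)
    r1=R.from_matrix(np.c_[[np.cos(h),np.sin(h),0],[np.sin(h),-np.cos(h),0],[0,0,-1]])
    print("goal",np.r_[t2w(x,y),z].round(4),"shift",(r0.inv().apply(np.r_[t2w(x,y),z]-p0)*1000).round(1),"turn",(r0.inv()*r1).as_rotvec().round(3))
def here():
    s=telemetry.get_state(); print("t",s["clock"],"tray",w2t(s["tcp_pos"]).round(1),s["tcp_pos"].round(4),"F",s["wrist_force"].round(1),"gap",round(s["finger_gap"],4))
E
python3 - <<'E'
from plan import *
D=w2t([[.6258,-.0788],[.5935,-.1908],[.5901,-.1277],[.6469,-.0292]]); print(D.round(1))
d=D[2]; u=d/np.linalg.norm(d); phi=np.degrees(np.arctan2(-d[1],d[0])); s=d+u*37; print(phi,s)
goal(*s,.15,phi)
E
```

```text
[[123.5  31.7]
 [132.7 -84.5]
 [107.3 -26.6]
 [125.8  85.5]]
13.937873964220977 [143.24612155 -35.55033607]
goal [ 0.6206 -0.1487  0.15  ] shift [ 565.7 -279.2   81.1] turn [-1.000e-03 -2.000e-03 -2.293e+00]
```

Request:
step_arm --moves '[[[566,-279,20],[0,0,-2.293],16],[[566,-279,20],[0,0,-2.293],16],[[566,-279,20],[0,0,-2.293],16],[[566,-279,20],[0,0,-2.293],16],[[566,-279,20],[0,0,-2.293],16],[[566,-279,20],[0,0,-2.293],16],[[566,-279,20],[0,0,-2.293],16],[[566,-279,20],[0,0,-2.293],16]]'

```text
clock: 0.77
tcp_pos: [0.3949, -0.3404, 0.2204]
orientation: [-0.0, 0.81, 0.586, -0.0]
wrist_force: [1.2, -1.1, -0.1]
finger_gap: 0.0162
grip_force: 0.0
```

```bash
python3 -c "
from plan import *
here(); goal(143,-35.5,.15,13.9)"
```

```text
t 0.7667 tray [  -0.5 -294.4] [ 0.3949 -0.3404  0.2204] F [ 1.2 -1.1 -0.1] gap 0.0162
goal [ 0.6204 -0.1485  0.15  ] shift [252.9 153.9  70.4] turn [-0.    -0.    -1.288]
```

Request:
step_arm --moves '[[[253,154,60],[0,0,-1.28],16],[[253,154,60],[0,0,-1.28],16],[[253,154,60],[0,0,-1.28],16],[[253,154,60],[0,0,-1.28],16],[[253,154,60],[0,0,-1.28],16],[[253,154,60],[0,0,-1.28],16],[[253,154,60],[0,0,-1.28],16],[[253,154,60],[0,0,-1.28],16]]'

```text
clock: 1.43
tcp_pos: [0.6235, -0.147, 0.1582]
orientation: [-0.001, 0.428, 0.904, 0.001]
wrist_force: [-0.5, -0.2, -0.4]
finger_gap: 0.0159
grip_force: 0.0
```

Request:
step_arm --moves '[[[0,0,0],[0,0,-0.4],16],[[0,0,0],[0,0,-0.4],16],[[0,0,0],[0,0,-0.4],16],[[0,0,0],[0,0,-0.4],16],[[0,0,0],[0,0,-0.4],16]]'

```text
clock: 1.85
tcp_pos: [0.6203, -0.1513, 0.16]
orientation: [-0.001, 0.245, 0.97, 0.0]
wrist_force: [0.4, 0.3, -0.7]
finger_gap: 0.0159
grip_force: 0.0
```

```bash
python3 -c "
from plan import *
here(); goal(143,-35.5,.0785,13.9)"
```

```text
t 1.85 tray [143.9 -38.1] [ 0.6203 -0.1513  0.16  ] F [ 0.4  0.3 -0.7] gap 0.0159
goal [ 0.6204 -0.1485  0.0785] shift [ 1.2  2.4 81.5] turn [-0.    -0.001  0.107]
```

Request:
step_arm --moves '[[[1,2.4,30],[0,0,0.107],16],[[1,2.4,60],[0,0,0.107],16],[[1,2.4,72],[0,0,0.107],16],[[1,2.4,78],[0,0,0.107],16],[[1,2.4,80],[0,0,0.107],16],[[1,2.4,80],[0,0,0.107],16]]'

```text
clock: 2.35
tcp_pos: [0.6209, -0.1491, 0.0807]
orientation: [-0.0, 0.297, 0.955, -0.0]
wrist_force: [0.1, -0.2, 0.6]
finger_gap: 0.016
grip_force: 0.0
```

Run:
```python
from plan import *
here(); goal(16,-4,.0785,13.9)
im=imaging.read_camera("top")[122:312,285:500]
im2=imaging.read_camera("scene")[150:330,170:370]
a=cv2.resize(im,(430,380),interpolation=cv2.INTER_CUBIC); b=cv2.resize(im2,(370,333),interpolation=cv2.INTER_CUBIC)
o=np.zeros((380,800,3),np.uint8); o[:,:430]=a; o[:333,430:]=b; o=cv2.convertScaleAbs(o,alpha=1.5)
cv2.imwrite("pics/c1.png",o[:,:,::-1])
```

```text
t 2.35 tray [143.7 -35.8] [ 0.6209 -0.1491  0.0807] F [ 0.1 -0.2  0.6] gap 0.016
goal [ 0.5126 -0.0744  0.0785] shift [131.6   0.    2.2] turn [-0.    -0.    -0.001]
```

View pics/c1.png

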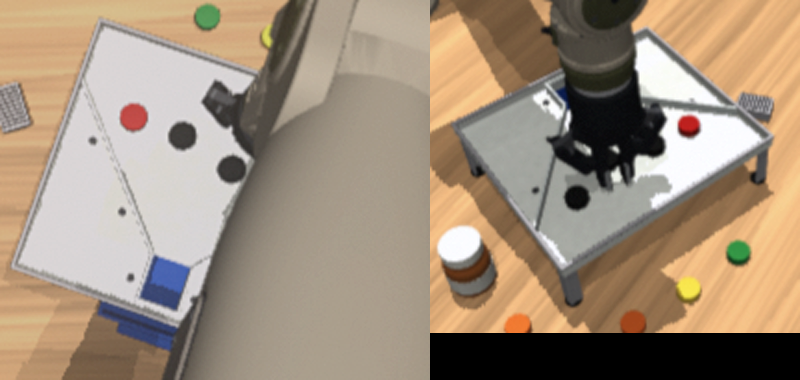

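The fingers stand open 16 mm just behind the middle black disc (crop (232,168)), clear of the other discs. They will act as a cradle, so I'll push from here.

Request:
step_arm --moves '[[[8,0,1.5],[0,0,0],16],[[16,0,1.5],[0,0,0],16],[[24,0,1.5],[0,0,0],16],[[32,0,1.5],[0,0,0],16],[[40,0,1.5],[0,0,0],16],[[48,0,1.5],[0,0,0],16],[[56,0,1.5],[0,0,0],16],[[64,0,1.5],[0,0,0],16]]'

```text
clock: 3.12
tcp_pos: [0.5674, -0.1122, 0.0794]
orientation: [0.0, 0.297, 0.955, -0.0]
wrist_force: [0.9, 0.5, 0.2]
finger_gap: 0.0158
grip_force: 0.1
```

Request:
step_arm --moves '[[[8,0.7,0],[0,0,-0.03],16],[[16,1.4,0],[0,0,-0.06],16],[[24,2.1,0],[0,0,-0.09],16],[[32,2.8,0],[0,0,-0.12],16],[[40,3.4,0],[0,0,-0.15],16],[[48,4.1,0],[0,0,-0.18],16],[[56,4.8,0],[0,0,-0.21],16],[[62,5.5,0],[0,0,-0.243],16]]'

```text
clock: 3.78
tcp_pos: [0.5193, -0.0723, 0.0792]
orientation: [-0.0, 0.177, 0.984, 0.0]
wrist_force: [0.3, 0.1, 0.1]
finger_gap: 0.0158
grip_force: 0.1
```

Run:
```python
from plan import *
here(); goal(18,0,.079,0)
im=imaging.read_camera("top")[122:312,285:500]
im2=imaging.read_camera("scene")[150:330,170:370]
a=cv2.resize(im,(430,380),interpolation=cv2.INTER_CUBIC); b=cv2.resize(im2,(370,333),interpolation=cv2.INTER_CUBIC)
o=np.zeros((380,800,3),np.uint8); o[:,:430]=a; o[:333,430:]=b; o=cv2.convertScaleAbs(o,alpha=1.5)
cv2.imwrite("pics/c2.png",o[:,:,::-1])
```

```text
t 3.7833 tray [21.6  0.3] [ 0.5193 -0.0723  0.0792] F [0.3 0.1 0.1] gap 0.0158
goal [ 0.5158 -0.0713  0.079 ] shift [ 3.6 -0.2  0.2] turn [-0.    -0.     0.003]
```

View pics/c2.png

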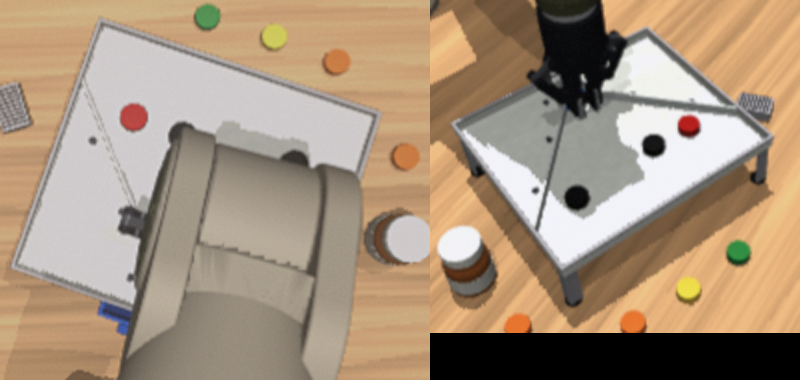

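The disc has gone into the gate and is hidden behind the fingers. I'll push a bit further, then back off and rise.

Request:
step_arm --moves '[[[3,0,0],[0,0,0],16],[[5,0,0],[0,0,0],16],[[5,0,0],[0,0,0],16],[[5,0,0],[0,0,0],16],[[-10,0,0],[0,0,0],16],[[-40,0,-20],[0,0,0],16],[[-70,0,-50],[0,0,0],16],[[-105,0,-70],[0,0,0],16]]'

```text
clock: 4.55
tcp_pos: [0.6189, -0.1102, 0.151]
orientation: [-0.0, 0.179, 0.984, 0.0]
wrist_force: [1.3, 0.3, 0.5]
finger_gap: 0.016
grip_force: 0.0
```

Request:
step_arm --moves '[[[-30,0,0],[0,0,0],16],[[-30,0,0],[0,0,0],16],[[-30,0,0],[0,0,0],16]]'

```text
clock: 4.8
tcp_pos: [0.6476, -0.1214, 0.1482]
orientation: [-0.0, 0.179, 0.984, -0.0]
wrist_force: [-0.8, 0.4, 0.2]
finger_gap: 0.0158
grip_force: 0.0
```

Run:
```python
from plan import *
here(); 
d=np.array([123.5,31.7]); u=d/np.linalg.norm(d); phi=np.degrees(np.arctan2(-d[1],d[0])); print(phi,d+37*u); goal(*(d+37*u),.15,phi);goal(*(d+37*u),.079,phi)
im=imaging.read_camera("top")[122:312,285:500]
im2=imaging.read_camera("scene")[150:330,170:370]
a=cv2.resize(im,(430,380),interpolation=cv2.INTER_CUBIC); b=cv2.resize(im2,(370,333),interpolation=cv2.INTER_CUBIC)
o=np.zeros((380,800,3),np.uint8); o[:,:430]=a; o[:333,430:]=b; o=cv2.convertScaleAbs(o,alpha=1.5)
cv2.imwrite("pics/c3.png",o[:,:,::-1])
```

```text
t 4.8 tray [158.9  -0.5] [ 0.6476 -0.1214  0.1482] F [-0.8  0.4  0.2] gap 0.0158
-14.39590408982924 [159.33823466  40.89896388]
goal [ 0.6625 -0.0828  0.15  ] shift [-0.4 41.4 -1.8] turn [-0.    -0.    -0.252]
goal [ 0.6625 -0.0828  0.079 ] shift [-0.4 41.4 69.2] turn [-0.    -0.    -0.252]
```

View pics/c3.png

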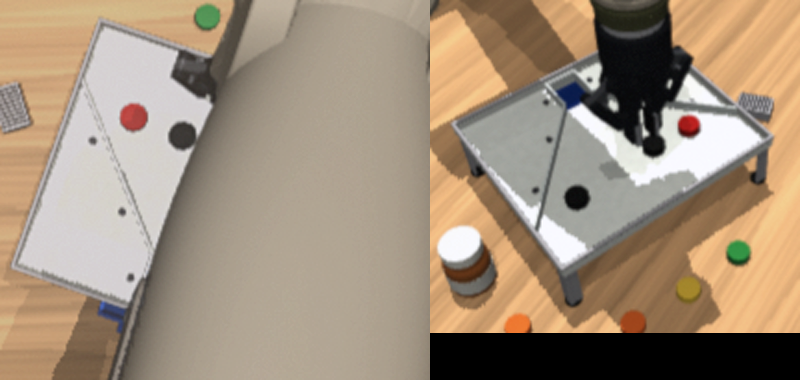

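The first black disc has gone: the slot at scene crop (570,95) shows only blue, and the other three discs haven't moved. Next is the black disc beside the red one.

Request:
step_arm --moves '[[[0,20,0],[0,0,-0.12],16],[[0,41,0],[0,0,-0.24],16],[[0,41,20],[0,0,-0.252],16],[[0,41,45],[0,0,-0.252],16],[[0,41,60],[0,0,-0.252],16],[[0,41,66],[0,0,-0.252],16],[[0,41,69],[0,0,-0.252],16],[[0,41,69],[0,0,-0.252],16]]'

```text
clock: 5.57
tcp_pos: [0.66, -0.0819, 0.08]
orientation: [-0.001, 0.054, 0.999, 0.0]
wrist_force: [0.8, -0.2, -0.6]
finger_gap: 0.0158
grip_force: 0.0
```

```bash
python3 -c "
from plan import *
here(); goal(159.3,40.9,.079,-14.4)"
```

```text
t 5.5667 tray [156.7  40.8] [ 0.66   -0.0819  0.08  ] F [ 0.8 -0.2 -0.6] gap 0.0158
goal [ 0.6625 -0.0828  0.079 ] shift [-2.6 -0.6  1. ] turn [ 0.    -0.001  0.   ]
```

Request:
step_arm --moves '[[[7,-0.6,1],[0,0,0],16],[[16,-0.6,1],[0,0,0],16],[[26,-0.6,1],[0,0,0],16],[[36,-0.6,1],[0,0,0],16],[[46,-0.6,1],[0,0,0],16],[[56,-0.6,1],[0,0,0],16],[[66,-0.6,1],[0,0,0],16],[[76,-0.6,1],[0,0,0],16]]'

```text
clock: 6.23
tcp_pos: [0.5852, -0.0749, 0.0808]
orientation: [0.001, 0.054, 0.999, -0.0]
wrist_force: [0.4, 0.1, 0.5]
finger_gap: 0.0158
grip_force: 0.0
```

Request:
step_arm --moves '[[[8,-0.7,0],[0,0,0.03],16],[[16,-1.4,0],[0,0,0.06],16],[[24,-2.1,0],[0,0,0.09],16],[[32,-2.8,0],[0,0,0.12],16],[[40,-3.5,0],[0,0,0.16],16],[[48,-4.3,0],[0,0,0.19],16],[[56,-5,0],[0,0,0.22],16],[[64,-5.7,0],[0,0,0.252],16]]'

```text
clock: 6.9
tcp_pos: [0.5212, -0.0737, 0.0807]
orientation: [0.001, 0.18, 0.984, -0.0]
wrist_force: [0.0, 0.2, 0.4]
finger_gap: 0.0165
grip_force: 0.1
```

```bash
python3 -c "
from plan import *
here(); goal(16.5,0,.079,0)"
```

```text
t 6.9 tray [23.8 -0.4] [ 0.5212 -0.0737  0.0807] F [0.  0.2 0.4] gap 0.0165
goal [ 0.5144 -0.0708  0.079 ] shift [7.3 0.3 1.7] turn [ 0.     0.003 -0.002]
```

Request:
step_arm --moves '[[[4,0,1],[0,0,0],16],[[7,0,1],[0,0,0],16],[[7,0,1],[0,0,0],16],[[7,0,1],[0,0,0],16],[[-10,0,0],[0,0,0],16],[[-40,0,-20],[0,0,0],16],[[-70,0,-50],[0,0,0],16],[[-105,0,-70],[0,0,0],16]]'

```text
clock: 7.57
tcp_pos: [0.6202, -0.1104, 0.1512]
orientation: [0.0, 0.179, 0.984, -0.0]
wrist_force: [1.1, -0.3, 0.6]
finger_gap: 0.0157
grip_force: 0.0
```

Run:
```python
from plan import *
here(); 
u=np.array([77.7,-84.5]); u/=np.linalg.norm(u); s=np.array([132.7,-84.5])+35*u; print(s); goal(*s,.15,47.4)
```

```text
t 7.5667 tray [129.4   0.2] [ 0.6202 -0.1104  0.1512] F [ 1.1 -0.3  0.6] gap 0.0157
[ 156.39037261 -110.26366134]
goal [ 0.6066 -0.2232  0.15  ] shift [ -26.9 -110.5    1.2] turn [0.    0.    0.828]
```

Request:
step_arm --moves '[[[-27,-40,0],[0,0,0.12],16],[[-27,-80,0],[0,0,0.24],16],[[-27,-110,0],[0,0,0.36],16],[[-27,-110,0],[0,0,0.48],16],[[-27,-110,0],[0,0,0.6],16],[[-27,-110,0],[0,0,0.72],16],[[-27,-110,0],[0,0,0.828],16],[[-27,-110,0],[0,0,0.828],16]]'

```text
clock: 8.23
tcp_pos: [0.6063, -0.2232, 0.149]
orientation: [0.0, 0.561, 0.828, -0.0]
wrist_force: [1.1, 0.6, -0.1]
finger_gap: 0.0161
grip_force: 0.0
```

Run:
```python
from plan import *
here(); goal(156.4,-110.3,.08,47.4)
im=imaging.read_camera("top")[122:312,285:500]
im2=imaging.read_camera("scene")[150:330,170:370]
a=cv2.resize(im,(430,380),interpolation=cv2.INTER_CUBIC); b=cv2.resize(im2,(370,333),interpolation=cv2.INTER_CUBIC)
o=np.zeros((380,800,3),np.uint8); o[:,:430]=a; o[:333,430:]=b; o=cv2.convertScaleAbs(o,alpha=1.5)
cv2.imwrite("pics/c4.png",o[:,:,::-1])
```

```text
t 8.2333 tray [ 156.1 -110.3] [ 0.6063 -0.2232  0.149 ] F [ 1.1  0.6 -0.1] gap 0.0161
goal [ 0.6066 -0.2233  0.08  ] shift [-0.1  0.2 69. ] turn [ 0.     0.    -0.004]
```

View pics/c4.png

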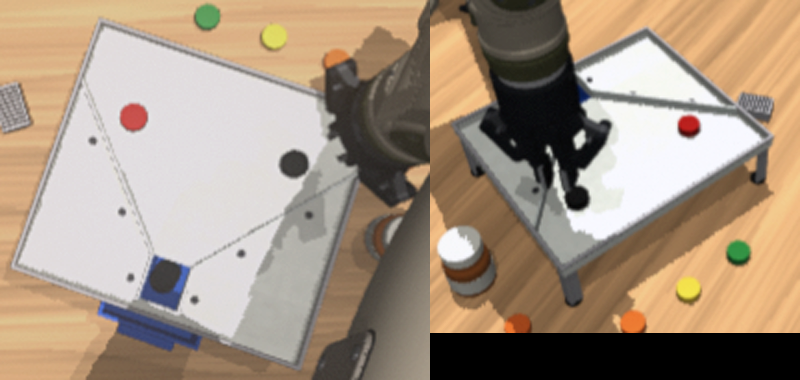

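Two black discs are off the tray, and one shows dark inside the slot at crop (165,276). The third is at (293,163), with the fingers behind it. I'll check with an enlarged crop that the second really dropped.

Run:
```python
import cv2
from workcell import imaging
im=imaging.read_camera("top")[235:300,325:410]
cv2.imwrite("pics/c5.png",cv2.convertScaleAbs(cv2.resize(im,None,fx=7,fy=7,interpolation=cv2.INTER_CUBIC),alpha=2.2)[:,:,::-1])
```

```text
(no output)
```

View pics/c5.png

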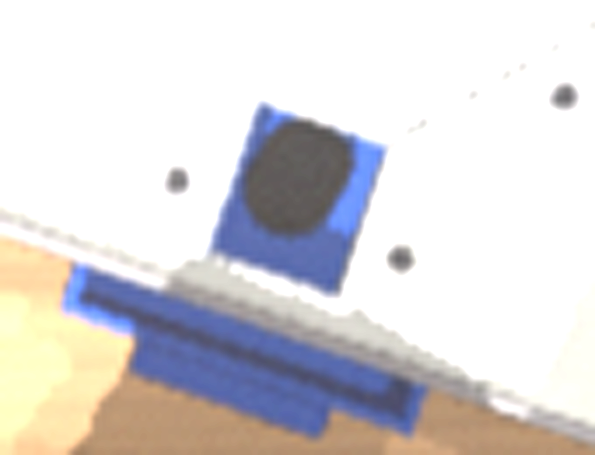

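The second disc lies in the bin: it is in shade below the slot and crosses no slot edge. On to the third.

Request:
step_arm --moves '[[[0,0,30],[0,0,0],16],[[0,0,52],[0,0,0],16],[[0,0,64],[0,0,0],16],[[0,0,69],[0,0,0],16],[[0,0,69],[0,0,0],16],[[5,0,69],[0,0,0],16],[[13,0,69],[0,0,0],16],[[21,0,69],[0,0,0],16]]'

```text
clock: 9.05
tcp_pos: [0.5987, -0.2031, 0.0816]
orientation: [0.001, 0.56, 0.829, 0.0]
wrist_force: [-0.1, -0.4, -0.1]
finger_gap: 0.016
grip_force: 0.0
```

Request:
step_arm --moves '[[[8,0,0],[0,0,0],16],[[16,0,0],[0,0,0],16],[[24,0,0],[0,0,0],16],[[32,0,0],[0,0,0],16],[[40,0,0],[0,0,0],16],[[48,0,0],[0,0,0],16],[[56,0,0],[0,0,0],16],[[64,0,0],[0,0,0],16]]'

```text
clock: 9.72
tcp_pos: [0.5739, -0.1432, 0.0802]
orientation: [0.0, 0.56, 0.829, -0.0]
wrist_force: [0.1, -0.0, -0.5]
finger_gap: 0.0158
grip_force: 0.1
```

Request:
step_arm --moves '[[[8,0,0],[0,0,0],16],[[16,0,0],[0,0,0],16],[[24,0,0],[0,0,0],16],[[32,0,0],[0,0,0],16],[[39,0,0],[0,0,0],16],[[42,0,0],[0,0,0],16],[[42,0,0],[0,0,0],16]]'

```text
clock: 10.3
tcp_pos: [0.5581, -0.1042, 0.0802]
orientation: [-0.0, 0.559, 0.829, -0.0]
wrist_force: [0.2, -0.8, 0.5]
finger_gap: 0.016
grip_force: 0.0
```

Run:
```python
from plan import *
here(); goal(90,0,.08,0); goal(90,0,.12,0)
im=imaging.read_camera("top")[122:312,285:500]
im2=imaging.read_camera("scene")[150:330,170:370]
a=cv2.resize(im,(430,380),interpolation=cv2.INTER_CUBIC); b=cv2.resize(im2,(370,333),interpolation=cv2.INTER_CUBIC)
o=np.zeros((380,800,3),np.uint8); o[:,:430]=a; o[:333,430:]=b; o=cv2.convertScaleAbs(o,alpha=1.5)
cv2.imwrite("pics/c6.png",o[:,:,::-1])
```

```text
t 10.3 tray [ 69.1 -15.9] [ 0.5581 -0.1042  0.0802] F [ 0.2 -0.8  0.5] gap 0.016
goal [ 0.5832 -0.0967  0.08  ] shift [-2.4 26.1  0.2] turn [-0.    -0.    -0.827]
goal [ 0.5832 -0.0967  0.12  ] shift [ -2.4  26.1 -39.8] turn [-0.    -0.    -0.827]
```

View pics/c6.png

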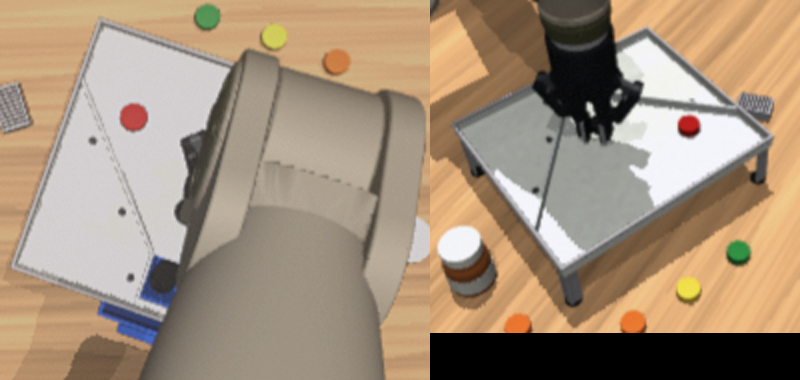

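The third disc's edge shows at crop (182,211), in the cradle near the tray's middle line. I'll back off, rise, turn to face the gate and come down behind it.

Request:
step_arm --moves '[[[-15,0,0],[0,0,0],16],[[-20,0,-30],[0,0,-0.12],16],[[-12,26,-35],[0,0,-0.24],16],[[-2,26,-35],[0,0,-0.36],16],[[-2,26,-35],[0,0,-0.48],16],[[-2,26,-35],[0,0,-0.6],16],[[-2,26,-35],[0,0,-0.72],16],[[-2,26,-35],[0,0,-0.827],16]]'

```text
clock: 11.07
tcp_pos: [0.5841, -0.0984, 0.1152]
orientation: [0.0, 0.177, 0.984, -0.0]
wrist_force: [0.5, 0.5, 0.6]
finger_gap: 0.0163
grip_force: 0.0
```

Run:
```python
from plan import *
print("disc edge expected px",w2px("top",np.r_[t2w(53.5,1),.085]),"seen left edge (376,227.5)")
here(); goal(90,1,.08,0)
```

```text
disc edge expected px [[379.2712197  226.78019741]] seen left edge (376,227.5)
t 11.0667 tray [91.4 -1.4] [ 0.5841 -0.0984  0.1152] F [0.5 0.5 0.6] gap 0.0163
goal [ 0.5836 -0.0957  0.08  ] shift [ 1.4  2.4 35.2] turn [-0.     0.001  0.004]
```

Request:
step_arm --moves '[[[1,2.4,18],[0,0,0],16],[[1,2.4,30],[0,0,0],16],[[1,2.4,35],[0,0,0],16],[[1,2.4,35],[0,0,0],16],[[8,2.4,35],[0,0,0],16],[[16,2.2,35],[0,0,0],16],[[24,2,35],[0,0,0],16],[[32,1.8,35],[0,0,0],16]]'

```text
clock: 11.73
tcp_pos: [0.5534, -0.084, 0.0809]
orientation: [0.0, 0.179, 0.984, -0.0]
wrist_force: [-0.8, 0.6, 0.0]
finger_gap: 0.0159
grip_force: 0.0
```

```bash
python3 -c "
from plan import *
here(); goal(16.5,0,.08,0)"
```

```text
t 11.7333 tray [57.6  1.3] [ 0.5534 -0.084   0.0809] F [-0.8  0.6  0. ] gap 0.0159
goal [ 0.5144 -0.0708  0.08  ] shift [41.1 -1.4  0.9] turn [-0.     0.001 -0.001]
```

Request:
step_arm --moves '[[[8,-0.5,0],[0,0,0],16],[[16,-1,0],[0,0,0],16],[[24,-1.4,0],[0,0,0],16],[[32,-1.4,0],[0,0,0],16],[[38,-1.4,0],[0,0,0],16],[[40,-1.4,0],[0,0,0],16],[[40,-1.4,0],[0,0,0],16],[[40,-1.4,0],[0,0,0],16]]'

```text
clock: 12.4
tcp_pos: [0.5164, -0.0714, 0.0803]
orientation: [0.0, 0.179, 0.984, -0.0]
wrist_force: [0.5, 0.2, 0.4]
finger_gap: 0.0157
grip_force: 0.0
```

Request:
step_arm --moves '[[[-20,0,0],[0,0,0],16],[[-40,0,-20],[0,0,0],16],[[-60,0,-60],[0,0,0],16],[[-70,-40,-70],[0,0,0],16],[[-80,-80,-70],[0,0,0],16],[[-80,-120,-70],[0,0,0],16],[[-80,-140,-70],[0,0,0],16],[[-80,-140,-70],[0,0,0],16]]'

```text
clock: 13.07
tcp_pos: [0.5409, -0.2352, 0.1501]
orientation: [0.0, 0.182, 0.983, -0.001]
wrist_force: [-0.6, 0.1, -0.4]
finger_gap: 0.0163
grip_force: 0.0
```

Run:
```python
from plan import *
here()
im=imaging.read_camera("top")[122:312,285:500]
im2=imaging.read_camera("scene")[150:330,170:370]
a=cv2.resize(im,(430,380),interpolation=cv2.INTER_CUBIC); b=cv2.resize(im2,(370,333),interpolation=cv2.INTER_CUBIC)
o=np.zeros((380,800,3),np.uint8); o[:,:430]=a; o[:333,430:]=b; o=cv2.convertScaleAbs(o,alpha=1.5)
cv2.imwrite("pics/c7.png",o[:,:,::-1])
```

```text
t 13.0667 tray [  99.1 -144.6] [ 0.5409 -0.2352  0.1501] F [-0.6  0.1 -0.4] gap 0.0163
```

View pics/c7.png

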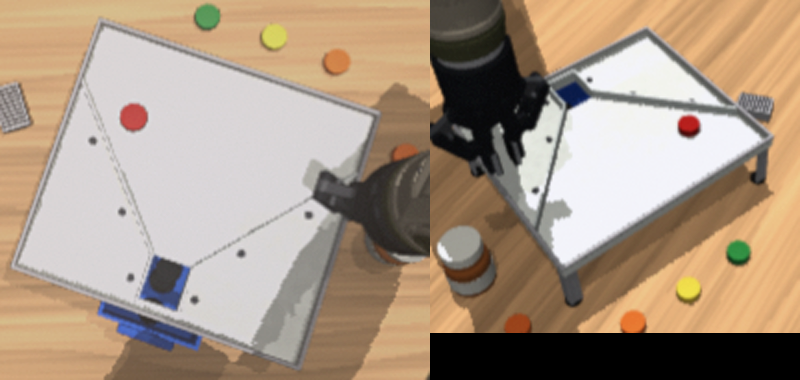

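The tray now holds only the red disc, unmoved at (133,117). All three black discs are down in the bin, the scene view shows the slot clear, and the jar and jaw are untouched. The arm is free at z 0.15.

```bash
python3 -c "
from workcell import env
print(env.hand_in())"
```

```text
the job is handed in; nothing more can be done
None
```

I pushed the three black discs one at a time through the gate into the blue bin, left the red disc, jar and jaw where they were, and handed the job in at about 13 s on the robot's clock.

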